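Free the pawl and lower the ratchet hold-down

TASK

The hold-down arm on the bench is propped up by its ratchet over an aluminium angle bracket. Press the thumb pad of the pawl down so that the pawl is fully out of the teeth, then push the arm down until its rubber foot rests on the bracket, and let go. Nothing needs gripping: leave the pawl free, do not shift or lift the bracket, and leave the other things on the bench where they are.

Things in the scene. Friction and masses are not known exactly. Their poses are not given: they have to be found in the camera images.
- holddown: Fixed ratchet hold-down: steel base plate 290 x 80 x 8 mm, two grey cheek plates (38 mm over both, 75 mm high, rear post to 107 mm). Origin on the bench top under the arm's hinge; +x is horizontal, the way the arm points from the hinge; z up. Base runs x = -115 to 175 mm; the pawl's pad is on the -x side. A fixed anvil (top 22 mm above the bench, x = 80 to 150 mm) carries the bracket.
- swing_hinge (a point): Hinge axis of the arm, 62 mm above the bench between the cheeks; the axis is parallel to the hold-down's y. The pivot of the pawl is 45 mm behind it (-x) and 36 mm above it.
- swing (a joint): Angle of the hold-down arm, rad: 0 = fully raised (49 degrees above level), 0.85 = level, foot on the bracket; grows as the arm goes down. Starts at 0 to 0.1. With the pawl engaged a tooth blocks it at about 0.13. Stiff hinge: the arm stays where it is left; pushing it down takes about 3 to 7 N at the paddle.
- swing_paddle (a point): Centre of the upper face of the flat dark steel paddle at the arm's end (44 mm along the arm, 36 mm wide, 12 mm thick), the place to push. Moves with the arm: 155 mm from the hinge along the arm, 6 mm above its centre line; 0.17 to 0.18 m above the bench at the start, 68 mm when down. The arm bar is 20 mm wide, 12 mm thick.
- swing_foot (a point): Centre of the underside of the black rubber foot (22 mm across) under the arm, 115 mm from the hinge along the arm and 30 mm below its centre line.
- pawl (a joint): Angle of the pawl in rad: 0 = engaged in the teeth (start), above about 0.13 its nose is out of them, 0.35 = pressed fully down to its stop. Stiff pivot, no spring: it stays where it is left. About 3 to 4 N on the pad moves it.
- pawl_pad (a point): Centre of the upper face of the pawl's thumb pad, a ribbed steel plate 30 mm long (along the hold-down's x), 34 mm wide, behind the cheeks; at the start 113 mm above the bench and 93 mm behind the hinge. Fully pressed it sinks about 16 mm, on an arc of 48 mm about the pawl's pivot. The rocker in front of it lies over the toothed quadrant.
- angle_mid (a point): Plain aluminium angle bracket, loose (0.1 to 0.2 kg), on the anvil under the foot: flat leg 60 x 62 x 10 mm, 6 mm upright leg along its side at -y of the hold-down, 34 mm tall overall. The point is at the middle of the top of the flat leg, 32 mm above the bench.
- stepblock: Bystander: steel step block 50 x 30 x 45 mm, near the hold-down; origin under its centre.
- bolt: Bystander: steel bolt with a round head, standing on its head, head 24 mm across, 55 mm tall, near the hold-down; origin under its centre.
- wrench: Bystander: wrench lying on the bench on the robot's side of the hold-down.
- driver: Bystander: screwdriver lying on the bench to the right.
- jar: Bystander: jar 70 mm across, 90 mm tall, to the left; origin under its centre.
- mug: Bystander: white mug 80 mm across, 95 mm tall, to the right; origin under its centre.
Mind the look-alikes: they are no part of the job. What is shaped like the part that bears angle_mid but green, purple or yellow is not meant.

How it is judged:
By the outcome, as a careful person would: the job done as asked, in the order asked, and still so for the second after the job is handed in, with the robot touching nothing.
It also fails if it takes over 48 s, if anything falls off the work surface, if the arm or the gripper's body presses on something with over 40 N, if the wrist force passes 120 N, or if a joint passes its speed limit or range.

ROBOT

A 7-joint arm with a two-finger parallel gripper is mounted at the origin on the work surface. World frame = base frame: x ahead of the robot, y to its left, z up, the work surface at z = 0. Lengths are in m, angles in degrees, forces in N, time in s.
With the tool pointing down it reaches from about 0.425 to 0.875 m from the base axis. Payload 4.7 kg.
Tool frame: the origin (TCP) lies midway between the tips of the shut fingers; the grasp point (between the pads) lies 19 mm behind it (bot.tcp_to_grasp is the distance from the TCP to the grasp point, in m); z points along the fingers, y is the line along which they close (so a half turn about z gives the same grasp; the last joint's range is limited). The gripper opens to 87 mm and grips with 3 to 60 N. Pads are 19 mm wide; open, the fingers measure 117 mm over their backs; the gripper's body (75 mm by 190 mm) begins 51 mm behind the grasp point.
Start: joints at [-73.906, 18.392, -4.016, 83.108, 1.295, 78.541, -3.26], TCP at [0.171, 0.627, 0.223] pointing down, gripper open.
Joint ranges: [-163.93, 163.93], [-17.29, 119.83], [-79.2, 71.16], [3.27, 140.29], [-89.18, 269.18], [5.43, 117.66], [-154.24, 154.24]. Speed limits (degrees/s): [147.25, 147.25, 180, 180, 180, 180, 180].

INTERFACE

Orientations are given as a 3x3 rotation matrix whose columns are the frame's x, y, z axes.
In Python, from workcell import status, eyes, ticket, bot gives the robot as it stands. The module is installed in compiled form; this text tells all that it offers.
- The arm moves only by the tool step_arm, never from a script. Its argument "moves" is a list of rows, each a list of 2 entries, a list of its own where there are three numbers: the shift along the tool's x, y, z in cm, then the turn, a rotation vector about the tool's x, y, z in degrees. A call has 1 to 20 rows; each row shifts and turns the commanded pose from where the row before left it, along the tool's axes as they then stand; what a row does not reach is not made up. A row lasts 1/12 s, in which the tool goes at most 41.7 mm and 7.16 degrees, less where a joint would pass 70% of its speed; a pose out of reach is approached as far as the arm can. A call with a gripper value outside its range is refused whole. "gripper" is the closure, from 0 (fully open) to 1 (shut), set as the call begins (left out, the last holds). The fingers move at their own pace and stop on an object; the grip force is fixed at half the most. Time passes only in rows, so rows that do not move let the fingers close. It gives the time, the measured TCP pose, the force, the opening and the grip force at its end, in the units of the state.
- status.get_obs(): the state, without advancing time (a new reading comes with each control period).
- eyes.camera(name): name is "scene" or "top" or "wrist"; returns a dict with "pixels" (420x560x3 uint8, blue, green, red), "depth" (420x560 float32, m along the optical axis (not along the pixel's ray), 0 where there is no reading), "mtx" (3x3 intrinsics, pixels), "view" (4x4, takes a point from world to camera coordinates); the wrist camera has in their place "T_tool_cam" (4x4, takes a point from camera to tool coordinates, whose origin is the TCP and whose axes are the flange's). Camera axes: x right, y down, z forward; pixel columns grow to the right and rows downward; lengths in m; the calibration is good to about 2 mm. A picture is of the moment at which its call begins: read the wrist's pose just before it.
- ticket.sign_off(): hands the job in; it is judged then, once.
The state is a dict: "clock": time; "q": joint angles; "dq": joint speeds; "tau": joint torques, N m; "tcp_pos": TCP position; "orientation": TCP orientation; "wrist_force": force on the tool from outside, world axes, zero at the start; "ft_torque": the same for the moment, N m; "gripper_width": finger opening in m; "gripper_force": force on a finger pad.
Only numpy, scipy, OpenCV 4.12 (cv2) and the standard library are available. Lean on these libraries where they do the work, as an engineer would, in place of code of your own. Each camera call takes 0.05 s, during which the arm holds its last target. There are 200 camera calls.

## Working session

There is one attempt and no reset: what is moved stays moved. The work goes in short steps, Python scripts to look and compute and a tool call to move; the robot and the scene stay as the last step left them, time stands still between calls to the robot, and variables do not carry over. Pictures are saved under pics/ and viewed, at most 10 in all, crops included, and the job is handed in when it is done.

Besides the shell and the picture viewer there is one more tool, called after "Emit:" in YAML: its name, and indented under it one key for each argument. step_arm: Moves the arm, as the interface text tells. Its arguments: {"type":"object","properties":{"moves":{"type":"array","items":{"type":"array"}},"gripper":{"type":"number"}},"required":["moves"]}

```bash
mkdir -p pics; python3 - <<'E'
from workcell import status,eyes
import cv2,numpy as np
o=status.get_obs();print(o)
for n in("scene","top"):
    c=eyes.camera(n);cv2.imwrite(f"pics/{n}0.png",c["pixels"]);np.savez(f"{n}0.npz",**c);print(n,c["mtx"],c["view"])
E
```

```text
{'clock': 0.0, 'q': array([-73.90604964,  18.44052391,  -4.01616505,  83.1748808 ,
         1.29655809,  78.53997168,  -3.25988261]), 'dq': array([ 0.02579717,  0.04531327, -0.03111709, -0.01341022, -0.02496989,
        0.13656753,  0.03348705]), 'tau': array([ 2.30906617e-04, -4.91287136e+01, -4.03555473e-01, -3.12529814e+01,
       -6.38858811e-02,  4.35153174e-02,  1.77083025e-04]), 'tcp_pos': array([0.17127212, 0.62645974, 0.22144519]), 'orientation': array([[-9.64634904e-01,  2.63589362e-01, -3.88096905e-04],
       [ 2.63589619e-01,  9.64633070e-01, -1.88500102e-03],
       [-1.22495108e-04, -1.92063609e-03, -9.99998148e-01]]), 'wrist_force': array([ 0.56113166, -0.59021043, -0.48624114]), 'ft_torque': array([ 0.01629162,  0.03992234, -0.00527418]), 'gripper_force': 0.0, 'gripper_width': 0.08717852917008068}
scene [[415.43912121   0.         271.22233419]
 [  0.         415.43912121 214.40117772]
 [  0.           0.           1.        ]] [[-0.83958185  0.54319739  0.00623745  0.49701269]
 [ 0.29048279  0.45862217 -0.83981275 -0.02675475]
 [-0.45904473 -0.70327967 -0.54284034  1.37789093]
 [ 0.          0.          0.          1.        ]]
top [[465.51413276   0.         279.09200768]
 [  0.         465.51413276 210.8547106 ]
 [  0.           0.           1.        ]] [[-0.00466633 -0.99995196  0.00862049 -0.02115427]
 [-0.9938849   0.00368662 -0.11035945  0.57782474]
 [ 0.11032237 -0.00908275 -0.99385436  1.13137297]
 [ 0.          0.          0.          1.        ]]
```

View pics/scene0.png

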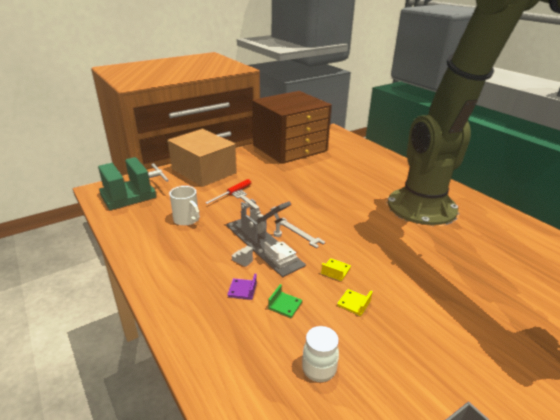

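View pics/top0.png

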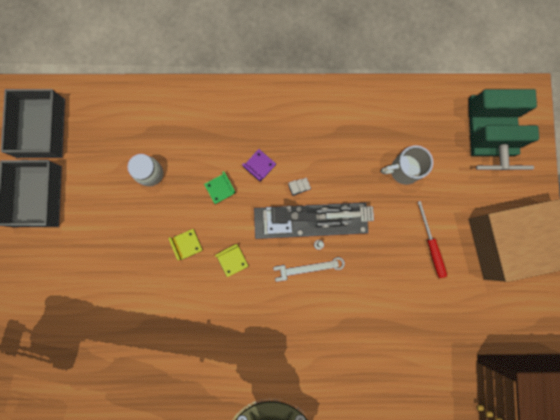

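The top view shows the hold-down at columns 254–370, rows 203–238. Its arm points left, with the dark paddle near (280,213) and the ribbed pad near (367,213). The bolt is at (320,244), the step block at (299,186) and the wrench below. Next I'll measure the pose from depth.

```bash
cat > h.py <<'E'
import numpy as np
def cloud(c):
    d=c["depth"];v,u=np.indices(d.shape);K=c["mtx"]
    p=np.stack([(u-K[0,2])/K[0,0]*d,(v-K[1,2])/K[1,1]*d,d],-1)
    V=c["view"];return (p-V[:3,3])@V[:3,:3]
E
python3 - <<'E'
import numpy as np,cv2
from h import cloud
c=np.load("top0.npz");P=cloud(c)
im=c["pixels"]
cv2.imwrite("pics/crop.png",cv2.resize(im[170:260,240:390],None,fx=5.3,fy=5.3,interpolation=cv2.INTER_CUBIC))
s=P[195:245,245:385];z=s[...,2]
print("bench z",np.median(P[300:320,350:400,2]))
np.set_printoptions(precision=3,suppress=True)
for r in range(200,242,3): print(r,(P[r,250:378:4,2]*1000).astype(int))
# base plate
m=np.zeros(z.shape,np.uint8);m[(z>.004)&(z<.013)]=1
n,l,st,ce=cv2.connectedComponentsWithStats(m);
for i in range(1,n):
    if st[i,4]>80:
        q=s[l==i][:,:2];print(st[i],cv2.minAreaRect(q.astype(np.float32)*1000))
for n_,(r,cc) in dict(pad=(213,368),paddle=(213,280)).items(): print(n_,P[r,cc])
E
```

```text
bench z -0.0007000308274724301
200 [   3    0   -1    2 1188   -2    0   -1    2   -2    0    0   -1    0
    3    0    0    0    1    2    3    0    0    0    0    5    0   -1
   -4    0   -3   -2]
203 [ 1 -2  1 -1 -1 -3  1  2  0  0 -2  1  0  0  0  1  1 -1  0  0 -1  2  6  5
  5  9  6  7 10  9 -2 -4]
206 [ -2  -2  -4   1  -1  -3   5   5   6  53  54   7   5   6   5   7   4   5
  11   2   8   6   0   3 106   6   9   8   9 106 112  -1]
209 [  0   6   4   5   4  52 184 183 170 161  36   6  14   3   5   7   6   4
  76  73  70  71  73 103 101   6   9   2 109 112 111   0]
212 [ -1   6   8  11  21  28 187 181 174 163 151 149 133 125 116 106   9  63
  55  53  46  43 113 111 112 110 111 111 112 108 112   0]
215 [ -1   6   6   8  22  28 186 179 172 164 153 156 144 127 115 106  99  96
  90 105 109 112 110 115 112 116 111 116 114 110 109   0]
218 [  0  -2   9   7  21  30 184 178 170 163 154 148 133 127 117 108  97  97
  91  99  85  82  72  11 104   9   9   9 111 111 107   1]
221 [ -1  -2   8   3  24  29 185 180 171 164  35   3   6   3  10   5   7  74
   7   9   4   4   8 105 105 104   6  11   4  
[... 307 characters left out ...]
 14  2  1  2]
233 [ 2  3  8  8 23 19 15  5  6  4  4  9 10 13  8  9  8  4  4  6  8  5  9  5
  6  5  4  6 -2  1  0 -2]
236 [   0    0    4    4   12 1188    9   10   10    5    4    6    3   -2
    0    0    0    2    0   -1   -2   -1    1   -6   -2    4   -4    1
   -1    3   -1   -6]
239 [ 2  0 -3 -1 -4 -1  0 -1 -3 -3  0  2  0 -3 -2 -1 -3  0  2 -1 -2 -1 -1 -2
  0  4  1  2 -1  0  1  3]
[ 46   7  76  11 391] ((589.6932983398438, -150.60891723632812), (23.9520263671875, 192.86895751953125), 1.1047310829162598)
[   8   12  116   32 1209] ((556.8111572265625, -103.92628479003906), (79.46696472167969, 292.04522705078125), 2.4337453842163086)
pad [ 0.563 -0.23   0.113]
paddle [ 0.557 -0.024  0.174]
```

View pics/crop.png

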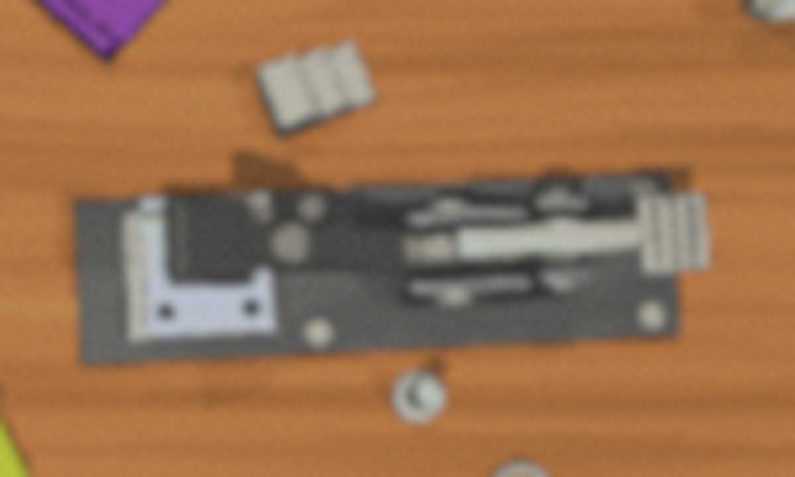

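Emit:
step_arm:
  moves:
    - [[0, 0, 0], [0, 0, 6.57]]
    - [[0, 0, 0], [0, 0, 6.57]]
    - [[0, 0, 0], [0, 0, 6.57]]
    - [[0, 0, 0], [0, 0, 6.57]]
    - [[0, 0, 0], [0, 0, 6.57]]
    - [[0, 0, 0], [0, 0, 6.57]]
    - [[0, 0, 0], [0, 0, 6.57]]
    - [[0, 0, 0], [0, 0, 6.57]]
    - [[0, 0, 0], [0, 0, 6.57]]
    - [[0, 0, 0], [0, 0, 6.57]]
    - [[0, 0, 0], [0, 0, 6.6]]
  gripper: 1

```text
clock: 1.02
tcp_pos: [0.1713, 0.6267, 0.2219]
orientation: [[-0.037, 0.999, -0.0], [0.999, 0.037, -0.001], [-0.001, -0.0, -1.0]]
wrist_force: [0.5, -0.2, -0.4]
gripper_width: 0.0214
gripper_force: 0.0
```

Emit:
step_arm:
  moves:
    - [[-1.45, 1.34, 0], [0, 0, 0]]
    - [[-1.45, 1.34, 0], [0, 0, 0]]
    - [[-1.45, 1.34, 0], [0, 0, 0]]
    - [[-1.45, 1.34, 0], [0, 0, 0]]
    - [[-1.45, 1.34, 0], [0, 0, 0]]
    - [[-1.45, 1.34, 0], [0, 0, 0]]
    - [[-1.45, 1.34, 0], [0, 0, 0]]
    - [[-1.45, 1.34, 0], [0, 0, 0]]
    - [[-1.45, 1.34, 0], [0, 0, 0]]
    - [[-1.45, 1.34, 0], [0, 0, 0]]
    - [[-1.45, 1.34, 0], [0, 0, 0]]
    - [[-1.45, 1.34, 0], [0, 0, 0]]
    - [[-1.45, 1.34, 0], [0, 0, 0]]
    - [[-1.45, 1.34, 0], [0, 0, 0]]
    - [[-1.45, 1.34, 0], [0, 0, 0]]
    - [[-1.45, 1.34, 0], [0, 0, 0]]
    - [[-1.45, 1.34, 0], [0, 0, 0]]
    - [[-1.45, 1.34, 0], [0, 0, 0]]
    - [[-1.45, 1.34, 0], [0, 0, 0]]
    - [[-1.45, 1.34, 0], [0, 0, 0]]

```text
clock: 2.68
tcp_pos: [0.4517, 0.3476, 0.2221]
orientation: [[-0.042, 0.999, -0.001], [0.999, 0.042, -0.0], [-0.0, -0.001, -1.0]]
wrist_force: [-1.1, -0.4, -0.3]
gripper_width: 0.0004
gripper_force: 0.0
```

Emit:
step_arm:
  moves:
    - [[-2.9, 0.43, 0], [0, 0, 0]]
    - [[-2.9, 0.43, 0], [0, 0, 0]]
    - [[-2.9, 0.43, 0], [0, 0, 0]]
    - [[-2.9, 0.43, 0], [0, 0, 0]]
    - [[-2.9, 0.43, 0], [0, 0, 0]]
    - [[-2.9, 0.43, 0], [0, 0, 0]]
    - [[-2.9, 0.43, 0], [0, 0, 0]]
    - [[-2.9, 0.43, 0], [0, 0, 0]]
    - [[-2.9, 0.43, 0], [0, 0, 0]]
    - [[-2.9, 0.43, 0], [0, 0, 0]]
    - [[-2.9, 0.43, 0], [0, 0, 0]]
    - [[-2.9, 0.43, 0], [0, 0, 0]]
    - [[-2.9, 0.43, 0], [0, 0, 0]]
    - [[-2.9, 0.43, 0], [0, 0, 0]]
    - [[-2.9, 0.43, 0], [0, 0, 0]]
    - [[-2.9, 0.43, 0], [0, 0, 0]]
    - [[-2.9, 0.43, 0], [0, 0, 0]]
    - [[-2.9, 0.43, 0], [0, 0, 0]]
    - [[-2.9, 0.43, 0], [0, 0, 0]]
    - [[-2.9, 0.43, 0], [0, 0, 0]]

```text
clock: 4.35
tcp_pos: [0.5617, -0.2284, 0.2221]
orientation: [[-0.043, 0.999, -0.001], [0.999, 0.043, 0.0], [0.0, -0.001, -1.0]]
wrist_force: [0.6, -0.2, -0.6]
gripper_width: 0.0003
gripper_force: 0.0
```

Emit:
step_arm:
  moves:
    - [[0, 0, 1.5], [0, 0, 0]]
    - [[0, 0, 1.5], [0, 0, 0]]
    - [[0, 0, 1.5], [0, 0, 0]]
    - [[0, 0, 1.5], [0, 0, 0]]
    - [[0, 0, 1.5], [0, 0, 0]]
    - [[0, 0, 1.5], [0, 0, 0]]
    - [[0, 0, 0], [0, 0, 0]]
    - [[0, 0, 0], [0, 0, 0]]

```text
clock: 5.02
tcp_pos: [0.561, -0.2269, 0.1318]
orientation: [[-0.042, 0.999, -0.002], [0.999, 0.042, 0.0], [0.001, -0.002, -1.0]]
wrist_force: [0.2, -0.2, -0.1]
gripper_width: 0.0
gripper_force: 0.0
```

```bash
python3 - <<'E'
from workcell import status,eyes
import cv2,numpy as np
o=status.get_obs();print(o["tcp_pos"],o["wrist_force"])
c=eyes.camera("scene");cv2.imwrite("pics/s1.png",cv2.resize(c["pixels"][130:280,190:340],None,fx=4,fy=4,interpolation=cv2.INTER_CUBIC))
E
```

```text
[ 0.56102132 -0.22694653  0.13175693] [ 0.2434012  -0.16492248 -0.0979588 ]
```

View pics/s1.png

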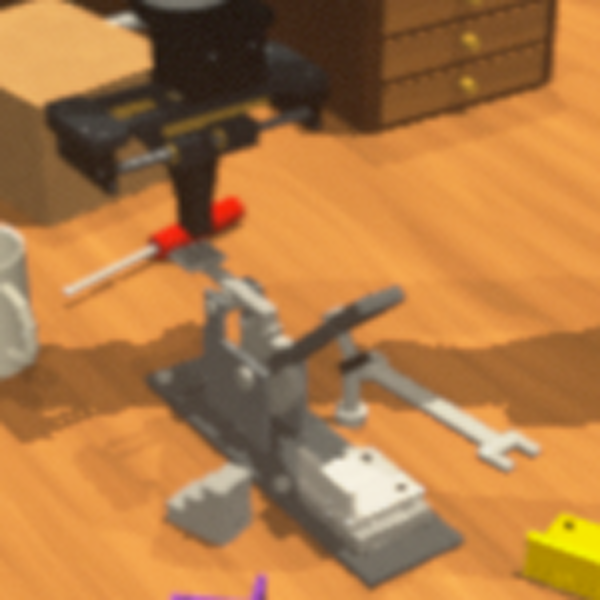

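The closed tip at crop (197,235) sits directly over the pad at (195,258). Now I'll press down and watch the force.

Emit:
step_arm:
  moves:
    - [[-0.1, 0, 0.4], [0, 0, 0]]
    - [[-0.1, 0, 0.4], [0, 0, 0]]
    - [[0, 0, 0.4], [0, 0, 0]]
    - [[0, 0, 0.4], [0, 0, 0]]
    - [[0, 0, 0.3], [0, 0, 0]]
    - [[0, 0, 0.3], [0, 0, 0]]
    - [[0, 0, 0], [0, 0, 0]]

```text
clock: 5.65
tcp_pos: [0.5618, -0.23, 0.1105]
orientation: [[-0.042, 0.999, 0.0], [0.999, 0.042, -0.001], [-0.001, 0.0, -1.0]]
wrist_force: [0.0, -1.0, 0.0]
gripper_width: 0.0009
gripper_force: 0.2
```

Emit:
step_arm:
  moves:
    - [[0, 0, 0.2], [0, 0, 0]]
    - [[0, 0, 0.2], [0, 0, 0]]
    - [[0, 0, 0.2], [0, 0, 0]]
    - [[0, 0, 0], [0, 0, 0]]

```text
clock: 5.98
tcp_pos: [0.5619, -0.2307, 0.1047]
orientation: [[-0.041, 0.999, 0.001], [0.999, 0.041, -0.002], [-0.002, 0.001, -1.0]]
wrist_force: [-0.2, -3.1, 2.7]
gripper_width: 0.0003
gripper_force: 1.8
```

Emit:
step_arm:
  moves:
    - [[0, 0, 0.2], [0, 0, 0]]
    - [[0, 0, 0.2], [0, 0, 0]]
    - [[0, 0, 0.1], [0, 0, 0]]
    - [[0, 0, 0.1], [0, 0, 0]]
    - [[0, 0, 0], [0, 0, 0]]

```text
clock: 6.4
tcp_pos: [0.562, -0.2307, 0.0986]
orientation: [[-0.041, 0.999, 0.001], [0.999, 0.041, -0.002], [-0.002, 0.001, -1.0]]
wrist_force: [-0.8, -4.7, 3.3]
gripper_width: 0.0004
gripper_force: 2.3
```

Emit:
step_arm:
  moves:
    - [[0, 0, 0.1], [0, 0, 0]]
    - [[0, 0, 0.1], [0, 0, 0]]
    - [[0, 0, 0], [0, 0, 0]]

```text
clock: 6.65
tcp_pos: [0.5621, -0.2308, 0.0977]
orientation: [[-0.041, 0.999, 0.001], [0.999, 0.041, -0.001], [-0.002, 0.001, -1.0]]
wrist_force: [-2.5, -3.4, 9.0]
gripper_width: 0.0003
gripper_force: 4.8
```

Emit:
step_arm:
  moves:
    - [[0, 0, 0.15], [0, 0, 0]]
    - [[0, 0, 0], [0, 0, 0]]
    - [[0, 0, 0], [0, 0, 0]]

```text
clock: 6.9
tcp_pos: [0.5622, -0.2308, 0.0973]
orientation: [[-0.041, 0.999, 0.002], [0.999, 0.041, -0.001], [-0.001, 0.002, -1.0]]
wrist_force: [-4.6, -3.5, 14.7]
gripper_width: -0.0
gripper_force: 7.5
```

The pad is at its stop: z holds at 0.0973 and the force has risen to 15 N. Next I'll retreat and move over the paddle.

Emit:
step_arm:
  moves:
    - [[0, 0, -0.5], [0, 0, 0]]
    - [[0, 0, -1.4], [0, 0, 0]]
    - [[0, 0, -1.4], [0, 0, 0]]
    - [[0, 0, -1.4], [0, 0, 0]]
    - [[0, 0, -1.4], [0, 0, 0]]
    - [[0, 0, -1.4], [0, 0, 0]]
    - [[0, 0, -1.4], [0, 0, 0]]
    - [[0, 0, -1.4], [0, 0, 0]]
    - [[0, 0, -1.4], [0, 0, 0]]
    - [[0, 0, -0.8], [0, 0, 0]]
    - [[2, 0, 0], [0, 0, 0]]
    - [[2, 0, 0], [0, 0, 0]]
    - [[2, 0, 0], [0, 0, 0]]
    - [[2, 0, 0], [0, 0, 0]]
    - [[2, 0, 0], [0, 0, 0]]
    - [[2, 0, 0], [0, 0, 0]]
    - [[2, 0, 0], [0, 0, 0]]
    - [[2, 0, 0], [0, 0, 0]]
    - [[2, 0, 0], [0, 0, 0]]
    - [[1.4, 0, 0], [0, 0, 0]]

```text
clock: 8.57
tcp_pos: [0.5535, -0.0329, 0.2205]
orientation: [[-0.044, 0.999, 0.0], [0.999, 0.044, 0.001], [0.001, 0.0, -1.0]]
wrist_force: [0.2, 1.1, -0.2]
gripper_width: 0.0003
gripper_force: 0.0
```

```bash
python3 - <<'E'
from workcell import status,eyes
import cv2,numpy as np
from h import cloud
o=status.get_obs();p=o["tcp_pos"];d=p[:2]-[.5581,-.1339]
print(p,o["wrist_force"],"hd",d@[-.0424,.9991],d@[.9991,.0424])
c=eyes.camera("scene");cv2.imwrite("pics/s2.png",cv2.resize(c["pixels"][130:280,190:340],None,fx=4,fy=4,interpolation=cv2.INTER_CUBIC))
E
```

```text
[ 0.55348356 -0.0329006   0.22051719] [ 0.17821986  1.13996664 -0.18032361] hd 0.10110424009133526 -0.0003299152784582616
```

View pics/s2.png

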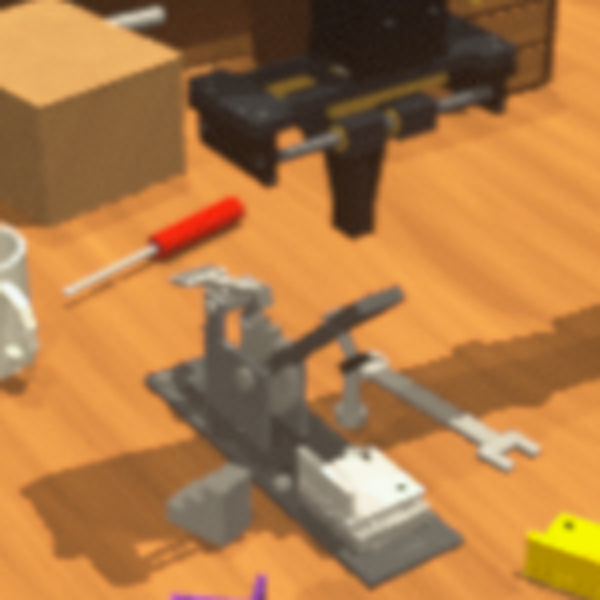

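The pawl has tilted out, with its pad now lower at (205,275), and the tip is over the paddle. Now I'll descend and push along the arc.

Emit:
step_arm:
  moves:
    - [[-0.1, 0, 1], [0, 0, 0]]
    - [[0, 0, 1], [0, 0, 0]]
    - [[0, 0, 1], [0, 0, 0]]
    - [[0, 0, 0.7], [0, 0, 0]]
    - [[0, 0, 0.4], [0, 0, 0]]
    - [[0, 0, 0.4], [0, 0, 0]]
    - [[0, 0, 0.2], [0, 0, 0]]
    - [[0, 0, 0], [0, 0, 0]]

```text
clock: 9.28
tcp_pos: [0.5536, -0.037, 0.1728]
orientation: [[-0.042, 0.999, -0.0], [0.999, 0.042, -0.0], [-0.0, -0.0, -1.0]]
wrist_force: [0.1, -1.0, 1.0]
gripper_width: 0.0006
gripper_force: 0.1
```

Emit:
step_arm:
  moves:
    - [[0.38, 0, 0.39], [0, 0, 0]]
    - [[0.38, 0, 0.39], [0, 0, 0]]
    - [[0.35, 0, 0.41], [0, 0, 0]]
    - [[0.35, 0, 0.41], [0, 0, 0]]
    - [[0, 0, 0], [0, 0, 0]]

```text
clock: 9.7
tcp_pos: [0.553, -0.0214, 0.1561]
orientation: [[-0.043, 0.999, -0.0], [0.999, 0.043, -0.001], [-0.001, -0.0, -1.0]]
wrist_force: [0.0, -3.3, 1.4]
gripper_width: 0.0003
gripper_force: 1.0
```

Emit:
step_arm:
  moves:
    - [[0.32, 0, 0.44], [0, 0, 0]]
    - [[0.32, 0, 0.44], [0, 0, 0]]
    - [[0.28, 0, 0.46], [0, 0, 0]]
    - [[0.28, 0, 0.46], [0, 0, 0]]
    - [[0.26, 0, 0.48], [0, 0, 0]]
    - [[0.26, 0, 0.48], [0, 0, 0]]
    - [[0.22, 0, 0.49], [0, 0, 0]]
    - [[0.22, 0, 0.49], [0, 0, 0]]
    - [[0, 0, 0], [0, 0, 0]]

```text
clock: 10.45
tcp_pos: [0.552, 0.0008, 0.1186]
orientation: [[-0.043, 0.999, -0.001], [0.999, 0.043, 0.001], [0.001, -0.001, -1.0]]
wrist_force: [0.4, -0.6, 0.3]
gripper_width: 0.0005
gripper_force: 0.4
```

Emit:
step_arm:
  moves:
    - [[0.18, 0, 0.51], [0, 0, 0]]
    - [[0.18, 0, 0.51], [0, 0, 0]]
    - [[0.15, 0, 0.52], [0, 0, 0]]
    - [[0.15, 0, 0.52], [0, 0, 0]]
    - [[0.11, 0, 0.53], [0, 0, 0]]
    - [[0.11, 0, 0.53], [0, 0, 0]]
    - [[0.07, 0, 0.53], [0, 0, 0]]
    - [[0.07, 0, 0.53], [0, 0, 0]]
    - [[0, 0, 0], [0, 0, 0]]

```text
clock: 11.2
tcp_pos: [0.5516, 0.0106, 0.0766]
orientation: [[-0.043, 0.999, -0.0], [0.999, 0.043, 0.0], [0.0, -0.0, -1.0]]
wrist_force: [0.1, 0.4, 0.4]
gripper_width: 0.0005
gripper_force: 0.0
```

Emit:
step_arm:
  moves:
    - [[0.04, 0, 0.3], [0, 0, 0]]
    - [[0.04, 0, 0.25], [0, 0, 0]]
    - [[0, 0, 0.15], [0, 0, 0]]
    - [[0, 0, 0.1], [0, 0, 0]]
    - [[0, 0, 0], [0, 0, 0]]

```text
clock: 11.62
tcp_pos: [0.5518, 0.0109, 0.0698]
orientation: [[-0.042, 0.999, 0.0], [0.999, 0.042, 0.0], [0.0, 0.0, -1.0]]
wrist_force: [-1.4, 1.1, 1.6]
gripper_width: 0.0005
gripper_force: 0.8
```

```bash
python3 - <<'E'
from workcell import status,eyes
import cv2
o=status.get_obs();print(o["tcp_pos"],o["wrist_force"])
c=eyes.camera("scene");cv2.imwrite("pics/s3.png",cv2.resize(c["pixels"][150:300,190:340],None,fx=4,fy=4,interpolation=cv2.INTER_CUBIC))
E
```

```text
[0.5517804  0.01093064 0.06976125] [-1.36945721  1.13568684  1.64361528]
```

View pics/s3.png

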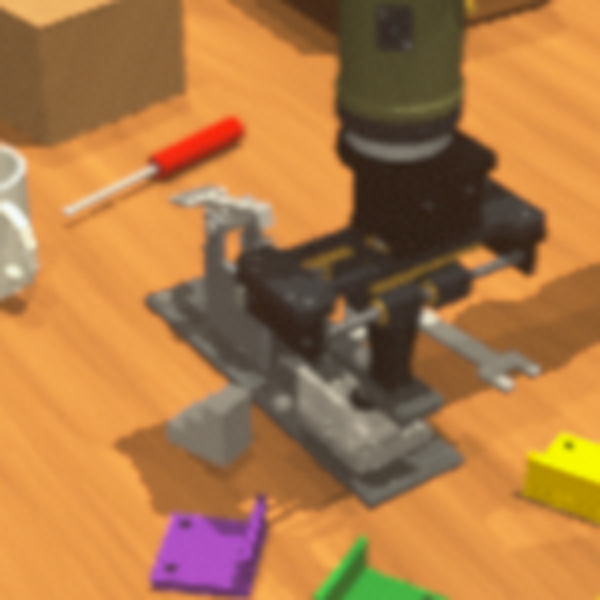

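The paddle is nearly level at (410,400), and the pawl pad at (205,195) is still down. I'll press the last millimetres until the foot seats.

Emit:
step_arm:
  moves:
    - [[0, 0, 0.1], [0, 0, 0]]
    - [[0, 0, 0.1], [0, 0, 0]]
    - [[0, 0, 0], [0, 0, 0]]
    - [[0, 0, 0], [0, 0, 0]]

```text
clock: 12.0
tcp_pos: [0.5518, 0.011, 0.0684]
orientation: [[-0.042, 0.999, 0.0], [0.999, 0.042, 0.001], [0.001, 0.0, -1.0]]
wrist_force: [-1.9, 2.6, 6.3]
gripper_width: 0.0001
gripper_force: 3.6
```

Emit:
step_arm:
  moves:
    - [[0, 0, 0.1], [0, 0, 0]]
    - [[0, 0, 0], [0, 0, 0]]
    - [[0, 0, 0], [0, 0, 0]]

```text
clock: 12.25
tcp_pos: [0.5518, 0.011, 0.0684]
orientation: [[-0.042, 0.999, -0.0], [0.999, 0.042, 0.001], [0.001, -0.0, -1.0]]
wrist_force: [-4.6, 1.0, 14.3]
gripper_width: 0.0005
gripper_force: 7.0
```

The foot is seated: z holds at 0.0684 while the force has climbed to 14 N. I'll let go and retreat.

Emit:
step_arm:
  moves:
    - [[0, 0, -0.3], [0, 0, 0]]
    - [[0, 0, -0.5], [0, 0, 0]]
    - [[0, 0, -1.5], [0, 0, 0]]
    - [[0, 0, -1.5], [0, 0, 0]]
    - [[0, 0, -1.5], [0, 0, 0]]
    - [[0, 0, -1.5], [0, 0, 0]]
    - [[0, 0, -1.5], [0, 0, 0]]
    - [[0, 0, -1.5], [0, 0, 0]]
    - [[0, 0, -1.5], [0, 0, 0]]
    - [[0, 0, -1.5], [0, 0, 0]]
    - [[0, 0, -1.5], [0, 0, 0]]
    - [[2.5, -1.5, 0], [0, 0, 0]]
    - [[2.5, -1.5, 0], [0, 0, 0]]
    - [[2.5, -1.5, 0], [0, 0, 0]]
    - [[2.5, -1.5, 0], [0, 0, 0]]
    - [[2.5, -1.5, 0], [0, 0, 0]]
    - [[2.5, -1.5, 0], [0, 0, 0]]
    - [[2.5, -1.5, 0], [0, 0, 0]]
    - [[2.5, -1.5, 0], [0, 0, 0]]
    - [[0, 0, 0], [0, 0, 0]]

```text
clock: 13.92
tcp_pos: [0.4198, 0.2107, 0.2095]
orientation: [[-0.051, 0.999, -0.002], [0.999, 0.051, 0.002], [0.002, -0.001, -1.0]]
wrist_force: [0.1, 0.0, -0.3]
gripper_width: 0.0003
gripper_force: 0.0
```

```bash
python3 - <<'E'
from workcell import status,eyes
import cv2,numpy as np
from h import cloud
o=status.get_obs();print(o["clock"],o["tcp_pos"],o["wrist_force"])
c=eyes.camera("scene");a=cv2.resize(c["pixels"][160:280,190:340],None,fx=4,fy=4,interpolation=cv2.INTER_CUBIC)
t=eyes.camera("top");b=cv2.resize(t["pixels"][170:260,240:390],None,fx=4,fy=4)[:110*4]
P=cloud(t)[...,2]
for r in(210,214,218):print((P[r,256:378:4]*1000).astype(int))
cv2.imwrite("pics/s4.png",cv2.resize(np.vstack([a,b]),None,fx=.7,fy=.7))
E
```

```text
13.9167 [0.41982711 0.21072068 0.20945395] [ 0.07415755  0.00904665 -0.34205609]
[ 6  2 25 38 32 33 31 29 32  4  8 16  6  5  8  6 74 76 73 73 69 81 81 75
  6  5 98 95 93  3 -6]
[ 64  66  64  66  31  29  25  32  29  11   5   3  66  65  69  63  10  92
 115 125 118 116 113 112 108 102  95  97  96   0  -1]
[  70   67   61   70   64   72   71   66   64   69   66   69   64   67
   81   87   87   95   84 1188   75    5  106  106    7    5    8  100
   91   91    0]
```

View pics/s4.png

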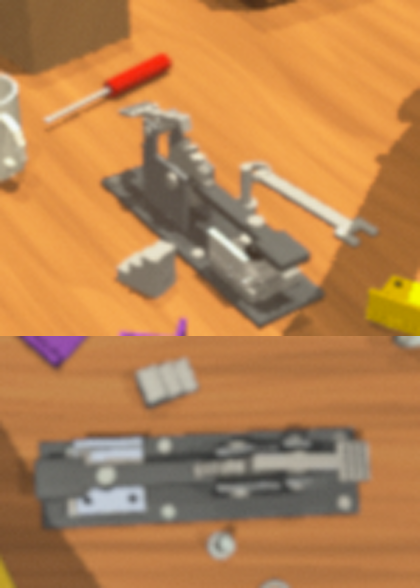

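The arm is level, with the paddle and bar at about 66 mm. The foot is on the bracket, the pawl pad is still down at about 95 mm, and the step block, bolt and wrench are where they were. Signing off.

```bash
python3 -c "
from workcell import ticket
print(ticket.sign_off())"
```

```text
the job is handed in; nothing more can be done
None
```

The job is done and handed in at about 14 s: the pawl was pressed to its stop, the arm was pushed level until its foot rested on the bracket, and the robot then moved clear; the last picture showed the step block, bolt and wrench in place, and the sign-off returned no verdict.

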